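Refit the water-filter spout in its bayonet socket

ROBOT

A 6-joint arm with a two-finger parallel gripper is mounted at the origin on a cart in front of the work surface, level with it; the furniture and walls round the work are solid. World frame = base frame: x ahead of the robot, y to its left, z up, the work surface at z = 0. Lengths are in m, angles in rad, forces in N, time in s.
With the tool pointing down it reaches from about 0.3 to 0.775 m from the base axis. Payload 14.6 kg.
Tool frame: the origin (TCP) lies midway between the tips of the shut fingers; the grasp point (between the pads) lies 19 mm behind it; z points along the fingers, y is the line along which they close (so a half turn about z gives the same grasp; the last joint's range is limited). The gripper opens to 94 mm and grips with 3 to 60 N. Pads are 16 mm wide; open, the fingers measure 119 mm over their backs; the gripper's body (75 mm by 177 mm) begins 78 mm behind the grasp point.
Start: joints at [-1.29, 0.3, 1.521, -0, 1.321, -0.067], TCP at [0.187, -0.517, 0.205] pointing down, gripper open.
Joint ranges: [-3.03, 3.03], [-0.79, 2.21], [0.23, 2.52], [-1.04, 4.18], [0, 3.07], [-2.55, 2.55]. Speed limits (rad/s): [2.22, 2.22, 2.57, 3.14, 3.14, 3.14].

INTERFACE

Orientations are given as [roll, pitch, yaw] about the fixed x, y, z axes, in that order (R = Rz(yaw) Ry(pitch) Rx(roll)).
In Python, from station import * gives the robot as it stands.
- The arm moves only by the tool send_rows, never from a script. Its argument "targets" is a list of rows, each an object of numbers: "x", "y", "z": the shift along the world's x, y, z in units of 0.2 m (1.0 is 0.2 m); "spin": the turn about the world's z in units of pi/2 rad (1.0 is pi/2 rad); "claw": the finger opening in mm, from 0 to 94. A call has 1 to 20 rows; each row shifts and turns the commanded pose from where the row before left it; what a row does not reach is not made up. A row lasts 1/10 s, in which the tool goes at most 50 mm and 8.59 degrees, less where a joint would pass 70% of its speed; a pose out of reach is approached as far as the arm can. A call with a number of a shift or a turn outside -1 to 1 is refused whole. A call with a gripper value outside its range is refused whole. The fingers move at their own pace and stop on an object; "force" is the grip in N (left out, the last holds). Time passes only in rows, so rows that do not move let the fingers close. It gives the time, the measured TCP pose, the force, the opening and the grip force at its end, in the units of the state.
- get_obs(): the state, without advancing time (a new reading comes with each control period).
- camera(name): name is "scene" or "top" or "wrist"; returns the picture (480x640x3 uint8, blue, green, red); there is no depth.
- camera_model(name): a dict with "fovy" (degrees; the focal length in pixels is half the picture's height over the tangent of half this angle, whatever the lens; pixels are square), "cx", "cy" (the principal point, pixels), "dist" ([k1, k2, p1, p2, k3] as OpenCV has them; the pictures are not rectified), "T" (4x4, takes a point from camera to world coordinates). Camera axes: x right, y down, z forward; pixel columns grow to the right and rows downward; lengths in m; the calibration is good to about 2 mm. A picture is of the moment at which its call begins: read the wrist's pose just before it. camera_model takes no time and is no camera call; for the wrist camera it gives the pose at the moment of the call.
- hand_in(): hands the job in; it is judged then, once.
The state is a dict: "time_s": time; "qpos": joint angles; "joint_vel": joint speeds; "tau": joint torques, N m; "ee_pos": TCP position; "eef_rot": TCP orientation; "force": force on the tool from outside, world axes, zero at the start; "moment": the same for the moment, N m; "grip_width": finger opening in m; "grip_force": force on a finger pad.
Only numpy, scipy, OpenCV 4.12 (cv2) and the standard library are available. Lean on these libraries where they do the work, as an engineer would, in place of code of your own. Each camera call takes 0.05 s, during which the arm holds its last target. There are 200 camera calls.

TASK

Take the steel spout out of its wooden ring and set it upright, nose down, into the water filter's steel socket so that its two lugs drop through the gaps, pressing gently against the spring seal. Then screw it clockwise under the lips until it tightens and stop with its outlet straight over the middle of the drain dish, not on against the end stop; leave it standing there by itself. Never force it: push or pull on it with no more than about 12 N, just enough to press the seal, and do not disturb the other things on the worktop.

Things in the scene. Friction and masses are not known exactly. Their poses are not given: they have to be found in the camera images.
- spout_head (a point): centre of the grip block on top of the loose steel spout (0.16 kg): 26 x 26 mm square, 34 mm tall, faces looking along its +-x and +-y, so it can be gripped from above on either pair. z is up along the spout's axis; x is the way the outlet pipe points (pipe 13 mm thick, centred 30 mm below). At the start the spout stands upright, its flange on the wooden ring
- spout_nose (a point): tip of the nose, lowest point of the spout, on its axis 94 mm below the grip block's centre; same axes. Above it: nose 13 mm thick, widening over 9 mm to a 21 mm stem; two lugs on the +y and -y sides, 19 mm out from the axis, 44 degrees wide, undersides 10 mm and tops 16 mm above the tip; flange 50 mm across, underside 44 mm above the tip
- spout: the whole spout as a body; origin at the tip of its nose, axes as the grip block's
- outlet (a point): mouth of the spout's downturned outlet pipe, 62 mm out from the spout's axis along its +x, 52.5 mm below the grip block's centre
- stand: plain wooden ring (58 mm outside, 43 mm inside, 48 mm tall) fixed to the worktop, in which the spout is parked; origin at the centre of its underside, on the worktop. Fixed and tall near the way to the socket: a pod carousel (0.40 m tall, 140 mm across, centred at x 0.61, y 0.02) and a chest left of the worktop (0.28 m above it, from y 0.42)
- socket: outlet socket of the water filter, fixed: a steel cup 55 mm across, 74 mm tall, on a grey foot plate (146 x 76 x 8 mm) with a drain dish towards its -x. Origin on the cup's axis on the worktop, z up. In the cup sits an insert with a 25 mm hole and two opposite lug gaps; how deep it sits (top 0 to 18 mm below the rim) differs each time and is not measured: feel for it
- socket_mouth (a point): centre of the cup's rim (bore 42 mm), 74 mm above the worktop; axes as the socket's. The lugs meet the gaps with the outlet turned 65 degrees anticlockwise, seen from above, from the direction of the drain (margin 8 degrees); off that they rest on the insert's top. CLOCKWISE 65 degrees then brings the outlet over the drain; a solid end stop follows 10 degrees later
- drain (a point): centre of the drain dish (48 mm across, rim 18 mm above the worktop), 62 mm from the socket's axis; axes as the socket's. Seal in the cup: the nose meets it 19 mm below the insert's top with 4 N, 2 N more per mm, solid after 6 mm. Pressed 2.2 to 5 mm (9 to 14 N) the lugs can turn under the lips, which slope: they draw the spout 2.5 mm further down, ever stiffer, and hold it
- tea_box: bystander: black tea box, 65x117x96 mm, standing at the back left; origin at the centre of its underside
- jam_jar: bystander: jam jar, 69 mm across, 99 mm tall, back left; origin at the centre of its underside
- cup: bystander: small espresso cup with handle, 60x83x49 mm, in front between the two work places; origin at the centre of its underside
- salt: bystander: salt shaker, 44 mm across, 90 mm tall, front right; origin at the centre of its underside
- spice_jar: bystander: spice jar with red cap, 45 mm across, 106 mm tall, at the back behind the pod carousel; origin at the centre of its underside
- pod_a: bystander: coffee pod, 51 mm across, 31 mm tall; origin at the centre of its underside
- pod_b: bystander: dark coffee pod, 51 mm across, 32 mm tall; origin at the centre of its underside
- yoghurt_pot: bystander: yoghurt pot, 72 mm across and tall, far right; origin at the centre of its underside

How it is judged:
On the way, in this order (a step that is already met when the one before it is completed fails the run):
1. the spout has been lifted clear of its wooden ring (z of spout_nose in the frame of stand above 0.053 m and horizontal distance between spout_nose and socket_mouth above 0.06 m), for 0.1 s.
2. the lugs have dropped through the gaps onto the spring seal, the outlet still more than 40 degrees short of the drain (contact force between spout and seal above 2 N and z of spout_nose in the frame of socket_mouth below -0.017 m and horizontal distance between spout_nose and socket_mouth below 0.004 m and horizontal distance between outlet and drain above 0.042 m), for 0.1 s.
At the end, for the whole second after the job is handed in: The spout stands by itself in the socket, at rest: axis within 3 mm, upright within 4.5 degrees, nose over 20.5 mm below the rim, clamped between seal and lips (contact forces with the socket add up to over 12 N), outlet within 8 mm (horizontally) of the middle of the drain dish (horizontal distance between outlet and drain below 0.008 m and horizontal distance between spout_nose and socket_mouth below 0.003 m and z of spout_nose in the frame of socket_mouth below -0.0205 m and contact force between spout and socket above 12 N and angle between spout_nose's own z axis and vertical below 0.08 rad and linear speed of spout below 0.01 m/s); the robot touches nothing.
It fails at once if the forces between the spout and the socket with its seal (all contacts added; about 28 N of it is the seal's own clamping when home) pass 45 N (contact force between spout and socket above 45 N).
It fails at once if the spring seal is jammed down solid with more than 18 N (contact force between spout and seal above 18 N).
It fails at once if one of the bystanders (boxes, jars, pots, cup, shaker, pods) is shifted by more than 20 mm (distance of any of tea_box, jam_jar, cup, salt, spice_jar, pod_a, pod_b, yoghurt_pot from where it was at the start of the episode above 0.02 m).
It also fails if it takes over 72 s, if anything falls off the work surface, if the arm or the gripper's body presses on something with over 40 N, if the wrist force passes 120 N, or if a joint passes its speed limit or range.

## Working session

There is one attempt and no reset: what is moved stays moved. The work goes in short steps, Python scripts to look and compute and a tool call to move; the robot and the scene stay as the last step left them, time stands still between calls to the robot, and variables do not carry over. Pictures are saved under pics/ and viewed, at most 10 in all, crops included, and the job is handed in when it is done.

Besides the shell and the picture viewer there is one more tool, called after "Call:" in YAML: its name, and indented under it one key for each argument. send_rows: Moves the arm, as the interface text tells. Its arguments: {"type":"object","properties":{"targets":{"type":"array"},"force":{"type":"number"}},"required":["targets"]}

```bash
mkdir -p pics; ls
python3 - <<'E'
from station import *
import cv2
o=get_obs(); print({k:o[k] for k in ("time_s","ee_pos","eef_rot","force","grip_width")})
for n in ("top","scene"):
    cv2.imwrite(f"pics/{n}0.png",camera(n)); m=camera_model(n); print(n,m)
E
```

```text
pics
{'time_s': 0.0, 'ee_pos': array([ 0.18736864, -0.51682698,  0.20489211]), 'eef_rot': array([-3.14045444e+00, -1.02200261e-04,  3.47709781e-01]), 'force': array([0.01912046, 0.59913746, 0.25950521]), 'grip_width': 0.09393611762209661}
top {'fovy': 42.31608667529211, 'cx': 313.17319118130075, 'cy': 248.13753680197132, 'dist': array([-0.01264818,  0.        ,  0.        ,  0.        ,  0.        ]), 'T': array([[ 0.01815914, -0.99410843,  0.10685818,  0.42047798],
       [-0.99982573, -0.01759199,  0.00624781, -0.00158434],
       [-0.00433115, -0.10695301, -0.99425464,  1.3889749 ],
       [ 0.        ,  0.        ,  0.        ,  1.        ]])}
scene {'fovy': 45.8969413388584, 'cx': 321.4806353883321, 'cy': 235.70935287136092, 'dist': array([0.04964327, 0.        , 0.        , 0.        , 0.        ]), 'T': array([[ 0.8235075 , -0.29930678,  0.48192411, -0.18270026],
       [-0.56714016, -0.45485166,  0.68663091, -1.08097142],
       [ 0.0136907 , -0.83876422, -0.54432265,  0.95188381],
       [ 0.        ,  0.        ,  0.        ,  1.        ]])}
```

View pics/top0.png

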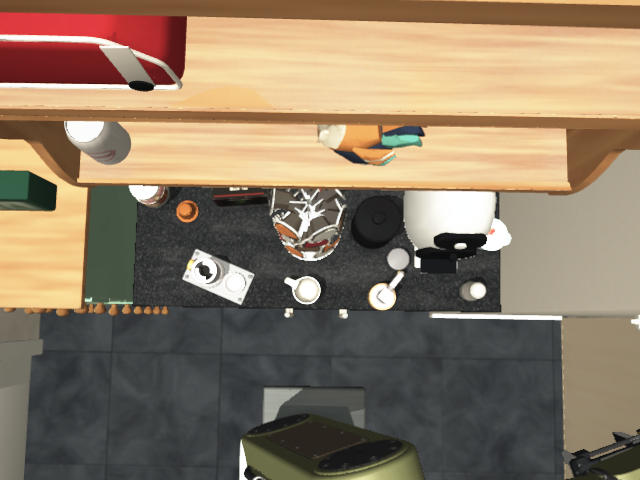

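View pics/scene0.png

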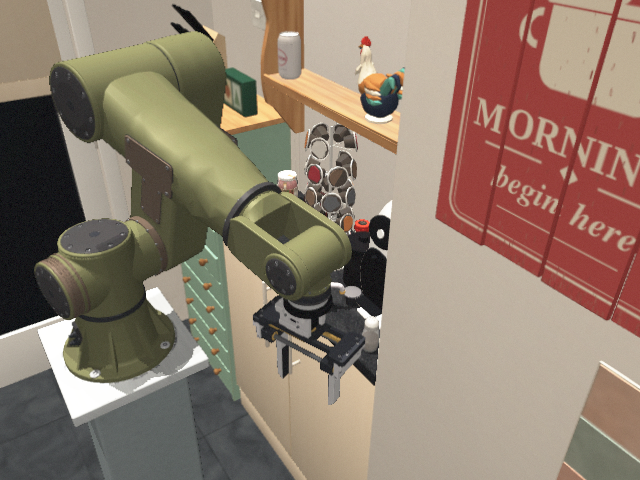

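The top view shows the spout at about (382,296) with its pipe running up right to (401,275). The socket is at about (207,270), with the drain dish at about (236,283). I'll zoom in on both.

Run:
```python
import cv2,numpy as np
i=cv2.imread("pics/top0.png")
a=cv2.resize(i[242:312,178:260],None,fx=4.8,fy=4.8,interpolation=cv2.INTER_CUBIC)
b=cv2.resize(i[242:312,350:432],None,fx=4.8,fy=4.8,interpolation=cv2.INTER_CUBIC)
cv2.imwrite("pics/crop0.png",np.hstack([a,b]))
```

```text
(no output)
```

View pics/crop0.png

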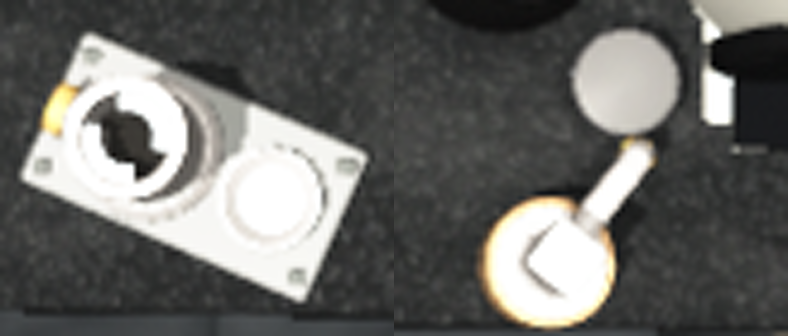

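```bash
cat > h.py <<'E'
from station import *
import cv2,numpy as np
def ray(m,uv):
    f=240/np.tan(np.radians(m["fovy"]/2)); K=np.array([[f,0,m["cx"]],[0,f,m["cy"]],[0,0,1.]])
    p=cv2.undistortPoints(np.float64(uv).reshape(-1,1,2),K,m["dist"]).reshape(-1,2)
    d=np.c_[p,np.ones(len(p))]@m["T"][:3,:3].T
    return m["T"][:3,3],d
def plane(m,uv,z):
    c,d=ray(m,uv); return c+d*((z-c[2])/d[:,2])[:,None]
def proj(m,P):
    f=240/np.tan(np.radians(m["fovy"]/2)); K=np.array([[f,0,m["cx"]],[0,f,m["cy"]],[0,0,1.]])
    Ti=np.linalg.inv(m["T"]); return cv2.projectPoints(np.float64(P).reshape(-1,3),cv2.Rodrigues(Ti[:3,:3])[0],Ti[:3,3],K,m["dist"])[0].reshape(-1,2)
E
python3 - <<'E'
from h import *
m=camera_model("top"); np.set_printoptions(precision=4,suppress=True)
c=lambda u,v,ox:(u/4.8+ox-.4,v/4.8+242-.4)
r=plane(m,[c(130,138,178)],.074)[0]; d=plane(m,[c(268,193,178)],.018)[0]
s=plane(m,[c(154,262,350)],.048)[0]; o=plane(m,[c(243,150,350)],.068)[0]
pl=plane(m,[c(*p,178) for p in ((85,35),(367,155),(305,302),(22,180))],.008)
an=lambda v:np.degrees(np.arctan2(v[1],v[0]))
print("rim",r,"dish",d,"ang",an(d-r),np.linalg.norm((d-r)[:2]),"plate",pl.mean(0),an(pl[1]-pl[0]),an(pl[2]-pl[3]))
print("spout",s,"out",o,an(o-s),np.linalg.norm((o-s)[:2]))
w=camera_model("wrist");e=get_obs();print(w,e["ee_pos"],e["qpos"])
E
```

```text
rim [0.5102 0.2366 0.074 ] dish [0.4898 0.1821 0.018 ] ang -110.54746333589405 0.058183371440520264 plate [0.5014 0.218  0.008 ] -111.9398090203142 -112.05710025736249
spout [ 0.463  -0.1428  0.048 ] out [ 0.5127 -0.1799  0.068 ] -36.73627902177467 0.06203239650708054
{'fovy': 71.63094220545238, 'cx': 325.1221506721782, 'cy': 239.31138128264604, 'dist': array([0.0059, 0.    , 0.    , 0.    , 0.    ]), 'T': array([[ 0.3413, -0.9128, -0.2245,  0.2522],
       [-0.94  , -0.3318, -0.0798, -0.4937],
       [-0.0017,  0.2383, -0.9712,  0.384 ],
       [ 0.    ,  0.    ,  0.    ,  1.    ]])} [ 0.1874 -0.5169  0.205 ] [-1.2896  0.3004  1.5215 -0.      1.3207 -0.0666]
```

Call:
send_rows:
  targets:
    - {"x": 0.06, "y": 0.125, "z": 0.15, "spin": 0.09, "claw": 94}
    - {"x": 0.06, "y": 0.125, "z": 0.15, "spin": 0.09}
    - {"x": 0.06, "y": 0.125, "z": 0.15, "spin": 0.09}
    - {"x": 0.06, "y": 0.125, "spin": 0.09}
    - {"x": 0.06, "y": 0.125, "spin": 0.09}
    - {"x": 0.06, "y": 0.125, "spin": 0.09}
    - {"x": 0.06, "y": 0.125, "spin": 0.09}
    - {"x": 0.12, "y": 0.125, "spin": 0.09}
    - {"x": 0.12, "y": 0.125, "spin": 0.09}
    - {"x": 0.12, "y": 0.125, "spin": 0.09}
    - {"x": 0.12, "y": 0.125, "spin": 0.09}
    - {"x": 0.12, "y": 0.125, "spin": 0.09}
    - {"x": 0.12, "y": 0.125, "spin": 0.09}
    - {"x": 0.12, "y": 0.125, "spin": 0.09}
    - {"x": 0.12, "y": 0.125, "spin": 0.09}
    - {"z": -0.15}
    - {"z": -0.15}
    - {"z": -0.15}
    - {}
    - {}

```text
schema error: expected keys x, y, z, spin, claw
```

Run:
```python
from h import *
o=get_obs(); print(o["time_s"],o["ee_pos"],np.degrees(o["eef_rot"]),o["qpos"])
m=camera_model("wrist"); i=camera("wrist"); cv2.imwrite("pics/w1.png",i)
print(proj(m,[[.463,-.143,.115],[.463,-.143,.048],[.463+.062*.78,-.143-.062*.62,.046]]))
```

```text
0.1 [ 0.18738475 -0.5168515   0.20495537] [-1.79942158e+02 -1.50360968e-03  1.99290059e+01] [-1.28958691e+00  3.00404381e-01  1.52150439e+00 -4.23347978e-05
  1.32069291e+00 -6.66068641e-02]
[[-151.32949683 -451.15705915]
 [ -22.62301985 -286.44670257]
 [  41.64153364 -343.75342394]]
```

View pics/w1.png

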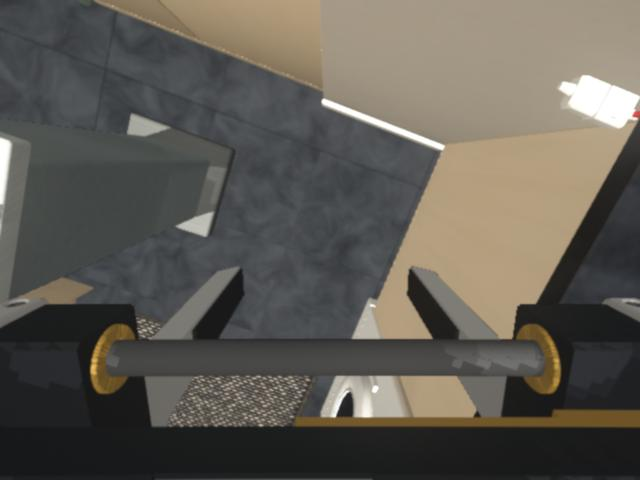

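Call:
send_rows:
  targets:
    - {"x": 0.04, "y": 0.125, "z": 0.15, "spin": 0.09, "claw": 94}
    - {"x": 0.04, "y": 0.125, "z": 0.15, "spin": 0.09, "claw": 94}
    - {"x": 0.04, "y": 0.125, "z": 0.15, "spin": 0.09, "claw": 94}
    - {"x": 0.04, "y": 0.125, "z": 0, "spin": 0.09, "claw": 94}
    - {"x": 0.04, "y": 0.125, "z": 0, "spin": 0.09, "claw": 94}
    - {"x": 0.04, "y": 0.125, "z": 0, "spin": 0.09, "claw": 94}
    - {"x": 0.04, "y": 0.125, "z": 0, "spin": 0.09, "claw": 94}
    - {"x": 0.14, "y": 0.125, "z": 0, "spin": 0.09, "claw": 94}
    - {"x": 0.14, "y": 0.125, "z": 0, "spin": 0.09, "claw": 94}
    - {"x": 0.14, "y": 0.125, "z": 0, "spin": 0.09, "claw": 94}
    - {"x": 0.14, "y": 0.125, "z": 0, "spin": 0.09, "claw": 94}
    - {"x": 0.14, "y": 0.125, "z": 0, "spin": 0.09, "claw": 94}
    - {"x": 0.14, "y": 0.125, "z": 0, "spin": 0.09, "claw": 94}
    - {"x": 0.14, "y": 0.125, "z": 0, "spin": 0.09, "claw": 94}
    - {"x": 0.12, "y": 0.125, "z": 0, "spin": 0.09, "claw": 94}
    - {"x": 0, "y": 0, "z": -0.15, "spin": 0, "claw": 94}
    - {"x": 0, "y": 0, "z": -0.15, "spin": 0, "claw": 94}
    - {"x": 0, "y": 0, "z": -0.15, "spin": 0, "claw": 94}
    - {"x": 0, "y": 0, "z": 0, "spin": 0, "claw": 94}
    - {"x": 0, "y": 0, "z": 0, "spin": 0, "claw": 94}

```text
time_s: 2.15
ee_pos: [0.4636, -0.1421, 0.2062]
eef_rot: [-3.142, -0.0, 2.468]
force: [0.1, 0.4, 0.9]
grip_width: 0.0939
grip_force: 0.0
```

Run:
```python
from h import *
m=camera_model("wrist"); i=camera("wrist"); cv2.imwrite("pics/w1.png",i)
print(proj(m,[[.463,-.143,.115],[.463,-.143,.048],[.463+.062*.78,-.143-.062*.62,.046]]))
```

```text
[[323.81853798 242.28367469]
 [324.04315045 226.31663071]
 [324.16119645 281.82723919]]
```

View pics/w1.png

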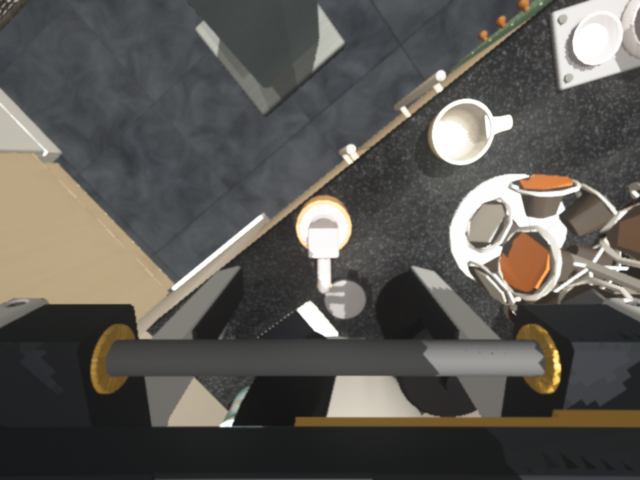

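The wrist view shows the block's top face at about (323,240), the orange-rimmed ring at about (324,226), and the pipe pointing straight down in the image to about (324,288). All of these match my projections. I'll take one zoomed crop for fine alignment.

Run:
```python
from h import *
i=cv2.imread("pics/w1.png")
cv2.imwrite("pics/w1c.png",cv2.resize(i[190:320,280:380],None,fx=4.6,fy=4.6,interpolation=cv2.INTER_CUBIC))
h=cv2.cvtColor(i,cv2.COLOR_BGR2HSV); k=(cv2.inRange(h,(8,60,120),(28,255,255))); k[:185]=0;k[262:]=0;k[:,:285]=0;k[:,360:]=0
p=cv2.findNonZero(k); print(len(p),cv2.minEnclosingCircle(p),cv2.fitEllipse(cv2.convexHull(p)))
```

```text
904 ((318.7406311035156, 220.53208923339844), 35.99293518066406) ((318.4284362792969, 219.6641845703125), (59.41002655029297, 74.2679672241211), 139.80630493164062)
```

View pics/w1c.png

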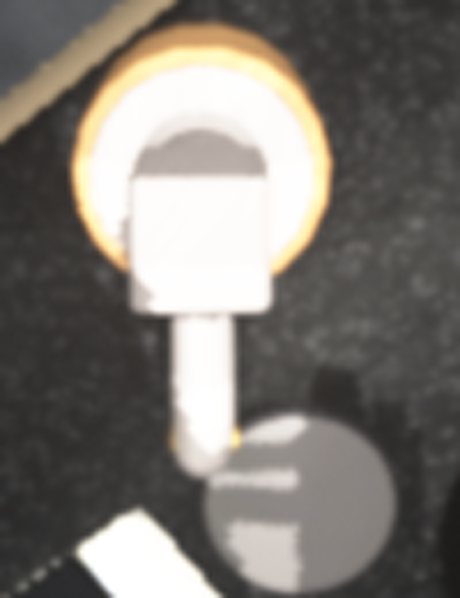

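Call:
send_rows:
  targets:
    - {"x": 0, "y": 0, "z": -0.125, "spin": 0, "claw": 94}
    - {"x": 0, "y": 0, "z": -0.125, "spin": 0, "claw": 94}
    - {"x": 0, "y": 0, "z": -0.125, "spin": 0, "claw": 94}
    - {"x": 0, "y": 0, "z": -0.125, "spin": 0, "claw": 94}
    - {"x": 0, "y": 0, "z": -0.125, "spin": 0, "claw": 94}
    - {"x": 0, "y": 0, "z": 0, "spin": 0, "claw": 94}
    - {"x": 0, "y": 0, "z": 0, "spin": 0, "claw": 20}
    - {"x": 0, "y": 0, "z": 0, "spin": 0, "claw": 20}
    - {"x": 0, "y": 0, "z": 0, "spin": 0, "claw": 20}
    - {"x": 0, "y": 0, "z": 0, "spin": 0, "claw": 20}
    - {"x": 0, "y": 0, "z": 0, "spin": 0, "claw": 20}
    - {"x": 0, "y": 0, "z": 0, "spin": 0, "claw": 20}
    - {"x": 0, "y": 0, "z": 0, "spin": 0, "claw": 20}
    - {"x": 0, "y": 0, "z": 0, "spin": 0, "claw": 20}
  force: 35

```text
time_s: 3.6
ee_pos: [0.4634, -0.1421, 0.0804]
eef_rot: [-3.142, -0.0, 2.468]
force: [-0.0, -0.6, 0.1]
grip_width: 0.0338
grip_force: 0.0
```

Call:
send_rows:
  targets:
    - {"x": 0, "y": 0, "z": 0, "spin": 0, "claw": 20}
    - {"x": 0, "y": 0, "z": 0, "spin": 0, "claw": 20}
    - {"x": 0, "y": 0, "z": 0, "spin": 0, "claw": 20}
    - {"x": 0, "y": 0, "z": 0, "spin": 0, "claw": 20}
    - {"x": 0, "y": 0, "z": 0, "spin": 0, "claw": 20}

```text
time_s: 4.1
ee_pos: [0.4634, -0.1421, 0.0804]
eef_rot: [-3.141, -0.0, 2.468]
force: [-1.3, -0.8, -0.4]
grip_width: 0.0257
grip_force: 34.9
```

Call:
send_rows:
  targets:
    - {"x": 0, "y": 0, "z": 0.1, "spin": 0, "claw": 20}
    - {"x": 0, "y": 0, "z": 0.15, "spin": 0, "claw": 20}
    - {"x": 0, "y": 0, "z": 0.15, "spin": 0, "claw": 20}
    - {"x": 0, "y": 0, "z": 0.2, "spin": 0, "claw": 20}
    - {"x": -0.12, "y": 0.1, "z": 0, "spin": 0, "claw": 20}
    - {"x": -0.12, "y": 0.1, "z": 0, "spin": 0, "claw": 20}
    - {"x": -0.12, "y": 0.1, "z": 0, "spin": 0, "claw": 20}
    - {"x": 0, "y": 0.12, "z": 0, "spin": 0, "claw": 20}
    - {"x": 0, "y": 0.12, "z": 0, "spin": 0, "claw": 20}
    - {"x": 0, "y": 0.12, "z": 0, "spin": 0, "claw": 20}
    - {"x": 0, "y": 0.12, "z": 0, "spin": 0, "claw": 20}
    - {"x": 0, "y": 0.12, "z": 0, "spin": 0, "claw": 20}
    - {"x": 0, "y": 0.12, "z": 0, "spin": 0, "claw": 20}
    - {"x": 0, "y": 0.12, "z": 0, "spin": 0, "claw": 20}
    - {"x": 0, "y": 0.12, "z": 0, "spin": 0, "claw": 20}
    - {"x": 0.09, "y": 0.11, "z": 0, "spin": -0.031, "claw": 20}
    - {"x": 0.09, "y": 0.11, "z": 0, "spin": -0.031, "claw": 20}
    - {"x": 0.09, "y": 0.11, "z": 0, "spin": -0.031, "claw": 20}
    - {"x": 0, "y": 0, "z": 0, "spin": 0, "claw": 20}
    - {"x": 0, "y": 0, "z": 0, "spin": 0, "claw": 20}

```text
time_s: 6.1
ee_pos: [0.4451, 0.176, 0.1999]
eef_rot: [-3.14, -0.001, 2.324]
force: [0.8, -1.2, -2.5]
grip_width: 0.026
grip_force: 34.9
```

Run:
```python
from h import *
m=camera_model("wrist"); i=camera("wrist"); cv2.imwrite("pics/w2.png",i)
np.save("w2T.npy",m["T"])
P=[[.5102,.2366,.074],[.5102-.062*.3746,.2366-.062*.927,.018]]
q=proj(m,P); print(q)
e=get_obs()["ee_pos"]; print(e,proj(m,[e,e-[0,0,.0764]]))
c=q.mean(0).astype(int); x0,y0=c[0]-85,c[1]-65; print(x0,y0)
cv2.imwrite("pics/w2v.png",cv2.resize(i,None,fx=1.25,fy=1.25,interpolation=cv2.INTER_CUBIC))
```

```text
[[419.87617739 233.5405958 ]
 [354.34532951 245.17348083]]
[0.44499384 0.1756209  0.20010913] [[324.43997283 281.95306132]
 [324.71307759 247.16189884]]
302 174
```

View pics/w2v.png

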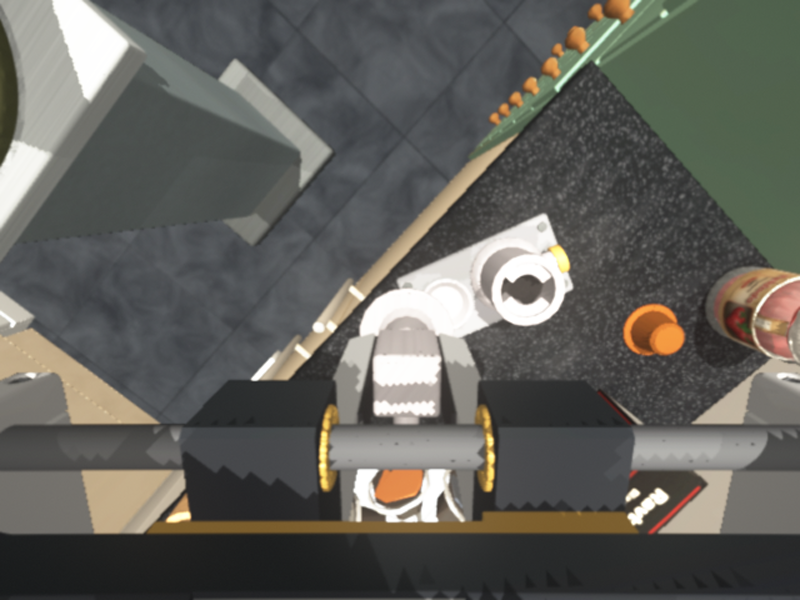

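The cup rim is at about (422,229) in raw pixels, a few pixels off the prediction of (420,233.5). Its gaps lie left and right in the image, along the tool's y axis, as wanted. I'll refine this with ellipse fits on a crop.

Run:
```python
from h import *
i=cv2.imread("pics/w2.png"); g=cv2.cvtColor(i,cv2.COLOR_BGR2GRAY)
x0,y0=375,180; c=cv2.resize(i[y0:y0+95,x0:x0+100],None,fx=6,fy=6,interpolation=cv2.INTER_CUBIC)
G=cv2.cvtColor(c,cv2.COLOR_BGR2GRAY)
k=(G<110).astype(np.uint8); cs,_=cv2.findContours(k,cv2.RETR_EXTERNAL,cv2.CHAIN_APPROX_NONE)
m=camera_model("wrist"); m["T"]=np.load("w2T.npy")
for q in cs:
    a=cv2.contourArea(q)
    if 800<a<30000:
        M=cv2.moments(q); e=cv2.fitEllipse(q); print(a,(M["m10"]/a/6+x0-.4,M["m01"]/a/6+y0-.4),cv2.boundingRect(q),e,cv2.minAreaRect(q))
for z in (.074,.068,.062,.056): 
    print(z,plane(m,[[422.4,228.8]],z)[0])
cv2.imwrite("pics/w2c.png",c)
```

```text
16996.5 (418.7572693070796, 230.61952362741349) (160, 242, 199, 135) ((263.80999755859375, 306.0177307128906), (126.453125, 188.7330780029297), 93.31598663330078) ((256.95147705078125, 296.03289794921875), (181.28497314453125, 134.98611450195312), 27.284208297729492)
10864.0 (386.7696096179022, 185.11172578137783) (0, 0, 220, 100) ((63.9217414855957, 35.22008514404297), (81.37442016601562, 254.77195739746094), 75.73240661621094) ((109.5, 49.5), (99.0, 219.0), 90.0)
0.074 [0.50858547 0.24132113 0.074     ]
0.068 [0.5107543  0.24161967 0.068     ]
0.062 [0.51292313 0.24191822 0.062     ]
0.056 [0.51509196 0.24221676 0.056     ]
```

View pics/w2c.png

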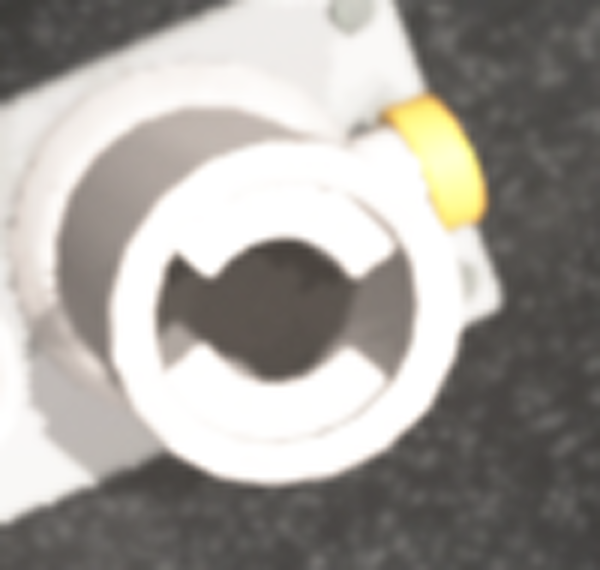

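The rim's outer circle centre is at raw (422.3,231.5). The gaps are aligned with the tool's y axis, and the insert looks roughly 14 mm deep. Combining both cameras puts the socket at about (0.510, 0.238).

Call:
send_rows:
  targets:
    - {"x": 0.1, "y": 0.1, "z": 0, "spin": 0, "claw": 20}
    - {"x": 0.1, "y": 0.1, "z": 0, "spin": 0, "claw": 20}
    - {"x": 0.125, "y": 0.11, "z": 0, "spin": 0, "claw": 20}
    - {"x": 0, "y": 0, "z": -0.08, "spin": 0, "claw": 20}
    - {"x": 0, "y": 0, "z": -0.08, "spin": 0, "claw": 20}
    - {"x": 0, "y": 0, "z": -0.08, "spin": 0, "claw": 20}
    - {"x": 0, "y": 0, "z": 0, "spin": 0, "claw": 20}
    - {"x": 0, "y": 0, "z": 0, "spin": 0, "claw": 20}
    - {"x": 0, "y": 0, "z": 0, "spin": 0, "claw": 20}

```text
time_s: 7.05
ee_pos: [0.5108, 0.2378, 0.1537]
eef_rot: [3.14, 0.001, 2.322]
force: [1.0, 0.4, -2.3]
grip_width: 0.0259
grip_force: 34.9
```

Call:
send_rows:
  targets:
    - {"x": -0.003, "y": 0, "z": -0.02, "spin": 0, "claw": 20}
    - {"x": 0, "y": 0, "z": -0.015, "spin": 0, "claw": 20}
    - {"x": 0, "y": 0, "z": -0.015, "spin": 0, "claw": 20}
    - {"x": 0, "y": 0, "z": 0, "spin": 0, "claw": 20}
    - {"x": 0, "y": 0, "z": 0, "spin": 0, "claw": 20}

```text
time_s: 7.55
ee_pos: [0.5099, 0.238, 0.1424]
eef_rot: [-3.141, -0.0, 2.322]
force: [-0.0, 0.5, -1.4]
grip_width: 0.0256
grip_force: 34.9
```

Run:
```python
from h import *
o=get_obs();print(o["ee_pos"],o["force"])
m=camera_model("wrist"); i=camera("wrist"); j=camera("top")
a=cv2.resize(i[150:300,250:400],(590,590),interpolation=cv2.INTER_CUBIC)
cv2.imwrite("pics/w3.png",a)
print(proj(m,[[.510,.238,.074]]))
```

```text
[0.50985731 0.23795087 0.14242412] [-0.01794426  0.49071697 -1.37572728]
[[325.26149344 249.59531634]]
```

View pics/w3.png

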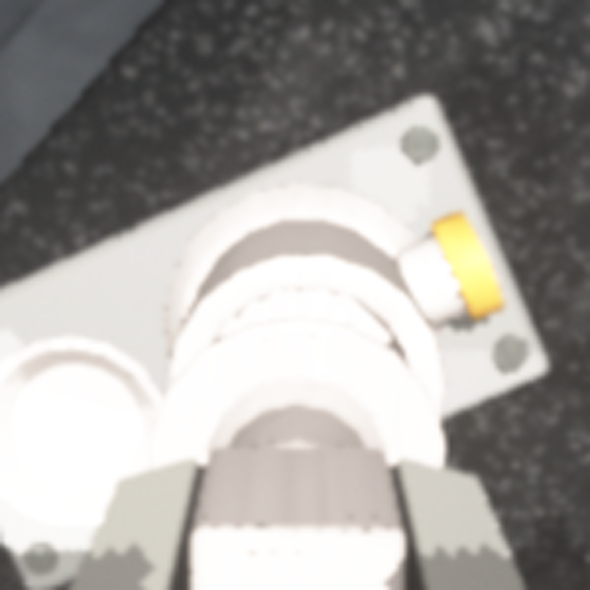

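This shows the flange over the cup, with the rim's outer edge spanning columns 172–442 of the crop. That puts the rim centre about 0.7 mm to the right of the tool axis. The rim's far edge is at crop row 255, so I'll check that offset too.

Run:
```python
from h import *
m=camera_model("wrist"); o=get_obs(); a=o["eef_rot"][2]; u=np.array([np.cos(a),np.sin(a),0]); v=np.array([-u[1],u[0],0])
c=np.array([.5099,.238,.074])
P=[c+.0275*u, c+.0275*v, c-.0275*v, np.array([*o["ee_pos"][:2],o["ee_pos"][2]+.0346])+.013*u]
print((proj(m,P)-[250,150])*590/150, o["ee_pos"])
```

```text
[[295.28900364 252.42733068]
 [155.11369956 390.97590116]
 [435.3229753  391.07594673]
 [295.34158961 519.55472586]] [0.50991314 0.23796414 0.14256112]
```

Call:
send_rows:
  targets:
    - {"x": 0.002, "y": 0.0015, "z": -0.005, "spin": 0, "claw": 20}
    - {"x": 0, "y": 0, "z": -0.005, "spin": 0, "claw": 20}
    - {"x": 0, "y": 0, "z": -0.005, "spin": 0, "claw": 20}
    - {"x": 0, "y": 0, "z": -0.005, "spin": 0, "claw": 20}
    - {"x": 0, "y": 0, "z": 0, "spin": 0, "claw": 20}
    - {"x": 0, "y": 0, "z": 0, "spin": 0, "claw": 20}

```text
time_s: 8.25
ee_pos: [0.5103, 0.2383, 0.1384]
eef_rot: [3.141, -0.0, 2.322]
force: [0.2, 0.8, -2.5]
grip_width: 0.0257
grip_force: 34.9
```

Call:
send_rows:
  targets:
    - {"x": 0, "y": 0, "z": -0.005, "spin": 0, "claw": 20}
    - {"x": 0, "y": 0, "z": -0.005, "spin": 0, "claw": 20}
    - {"x": 0, "y": 0, "z": -0.005, "spin": 0, "claw": 20}
    - {"x": 0, "y": 0, "z": 0, "spin": 0, "claw": 20}
    - {"x": 0, "y": 0, "z": 0, "spin": 0, "claw": 20}

```text
time_s: 8.75
ee_pos: [0.5103, 0.2383, 0.1355]
eef_rot: [3.141, 0.0, 2.322]
force: [1.7, 1.6, -0.4]
grip_width: 0.0257
grip_force: 34.9
```

Call:
send_rows:
  targets:
    - {"x": 0, "y": 0, "z": -0.005, "spin": 0, "claw": 20}
    - {"x": 0, "y": 0, "z": -0.005, "spin": 0, "claw": 20}
    - {"x": 0, "y": 0, "z": 0, "spin": 0, "claw": 20}
    - {"x": 0, "y": 0, "z": 0, "spin": 0, "claw": 20}

```text
time_s: 9.15
ee_pos: [0.5102, 0.2384, 0.1333]
eef_rot: [-3.142, -0.0, 2.322]
force: [0.7, 3.2, -1.7]
grip_width: 0.026
grip_force: 34.9
```

```bash
cat >> h.py <<'E'
def avg(n=5):
    F=[];M=[]
    for _ in range(n):
        camera("top"); o=get_obs(); F.append(o["force"]); M.append(o["moment"])
    F=np.array(F); print(o["time_s"],o["ee_pos"].round(5),np.degrees(o["eef_rot"]).round(2),"F",F.mean(0).round(2),"sd",F.std(0).round(2),"M",np.mean(M,0).round(3))
E
python3 -c "from h import *; avg()"
```

```text
9.4 [0.51017 0.23834 0.13335] [-1.8000e+02 -1.0000e-02  1.3306e+02] F [-0.14  3.88 -1.64] sd [0.18 0.46 0.49] M [ 1.043 -0.145  0.023]
```

Call:
send_rows:
  targets:
    - {"x": 0, "y": 0.004, "z": 0, "spin": 0, "claw": 20}
    - {"x": 0, "y": 0, "z": 0, "spin": 0, "claw": 20}

```text
time_s: 9.6
ee_pos: [0.5101, 0.2388, 0.1333]
eef_rot: [-3.141, 0.0, 2.322]
force: [-0.4, 0.9, -2.0]
grip_width: 0.0259
grip_force: 34.9
```

```bash
python3 -c "from h import *; avg(4)"
```

```text
9.8 [0.51018 0.23884 0.13337] [-179.97    0.    133.05] F [-0.69  0.18 -2.11] sd [0.68 0.17 0.22] M [0.167 0.027 0.021]
```

Call:
send_rows:
  targets:
    - {"x": 0, "y": 0.005, "z": 0, "spin": 0, "claw": 20}
    - {"x": 0, "y": 0, "z": -0.005, "spin": 0, "claw": 20}
    - {"x": 0, "y": 0, "z": -0.005, "spin": 0, "claw": 20}
    - {"x": 0, "y": 0, "z": 0, "spin": 0, "claw": 20}

```text
time_s: 10.2
ee_pos: [0.5102, 0.2399, 0.1312]
eef_rot: [-3.141, -0.0, 2.322]
force: [0.5, -0.2, -1.6]
grip_width: 0.0262
grip_force: 34.9
```

```bash
python3 -c "from h import *; avg(4)"
```

```text
10.4 [0.51024 0.24    0.13144] [-180.      0.    133.06] F [-0.07  0.02 -1.85] sd [0.6  0.84 0.12] M [ 0.008 -0.099  0.   ]
```

Call:
send_rows:
  targets:
    - {"x": 0, "y": 0, "z": -0.005, "spin": 0, "claw": 20}
    - {"x": 0, "y": 0, "z": -0.005, "spin": 0, "claw": 20}
    - {"x": 0, "y": 0, "z": 0, "spin": 0, "claw": 20}
    - {"x": 0, "y": 0, "z": 0, "spin": 0, "claw": 20}

```text
time_s: 10.8
ee_pos: [0.5102, 0.24, 0.1294]
eef_rot: [-3.141, -0.0, 2.322]
force: [-0.6, -0.8, -2.0]
grip_width: 0.0259
grip_force: 34.9
```

```bash
python3 -c "from h import *; avg(3)"
```

```text
10.95 [0.51026 0.24005 0.12947] [180.     0.   133.06] F [-0.01 -0.36 -1.7 ] sd [0.26 0.26 0.27] M [ 0.01  -0.108 -0.013]
```

Call:
send_rows:
  targets:
    - {"x": 0, "y": 0, "z": -0.005, "spin": 0, "claw": 20}
    - {"x": 0, "y": 0, "z": -0.005, "spin": 0, "claw": 20}
    - {"x": 0, "y": 0, "z": 0, "spin": 0, "claw": 20}
    - {"x": 0, "y": 0, "z": 0, "spin": 0, "claw": 20}

```text
time_s: 11.35
ee_pos: [0.5102, 0.24, 0.1274]
eef_rot: [-3.141, -0.0, 2.322]
force: [0.3, 0.2, -1.8]
grip_width: 0.026
grip_force: 34.9
```

```bash
python3 -c "from h import *; avg(3)"
```

```text
11.5 [0.51023 0.24007 0.12748] [180.    -0.   133.06] F [ 0.04  0.39 -1.72] sd [0.11 0.81 0.06] M [ 0.038 -0.113 -0.002]
```

Call:
send_rows:
  targets:
    - {"x": 0, "y": 0, "z": -0.005, "spin": 0, "claw": 20}
    - {"x": 0, "y": 0, "z": -0.005, "spin": 0, "claw": 20}
    - {"x": 0, "y": 0, "z": 0, "spin": 0, "claw": 20}
    - {"x": 0, "y": 0, "z": 0, "spin": 0, "claw": 20}

```text
time_s: 11.9
ee_pos: [0.5104, 0.2401, 0.1258]
eef_rot: [3.141, 0.0, 2.322]
force: [-1.6, -1.2, 4.8]
grip_width: 0.0258
grip_force: 34.9
```

```bash
python3 -c "from h import *; avg(3)"
```

```text
12.05 [0.51035 0.24009 0.12567] [1.7998e+02 1.0000e-02 1.3306e+02] F [-0.84 -0.94  4.05] sd [0.36 0.17 0.38] M [-0.161  0.186  0.002]
```

Call:
send_rows:
  targets:
    - {"x": 0, "y": 0, "z": -0.0025, "spin": 0, "claw": 20}
    - {"x": 0, "y": 0, "z": 0, "spin": 0, "claw": 20}

```text
time_s: 12.25
ee_pos: [0.5104, 0.2401, 0.1251]
eef_rot: [3.141, 0.0, 2.322]
force: [-1.2, 0.6, 6.8]
grip_width: 0.0257
grip_force: 34.9
```

```bash
python3 -c "from h import *; avg(3)"
```

```text
12.4 [0.51038 0.24006 0.12516] [1.7998e+02 1.0000e-02 1.3306e+02] F [-1.25 -0.28  5.7 ] sd [0.12 0.29 0.41] M [-0.191  0.244 -0.001]
```

Call:
send_rows:
  targets:
    - {"x": 0, "y": 0, "z": -0.004, "spin": 0, "claw": 20}
    - {"x": 0, "y": 0, "z": -0.003, "spin": 0, "claw": 20}
    - {"x": 0, "y": 0, "z": 0, "spin": 0, "claw": 20}

```text
time_s: 12.7
ee_pos: [0.5104, 0.2401, 0.1239]
eef_rot: [3.141, 0.0, 2.322]
force: [-2.2, -1.8, 9.1]
grip_width: 0.0257
grip_force: 35.0
```

```bash
python3 -c "from h import *; avg(3)"
```

```text
12.85 [0.5104  0.24008 0.124  ] [1.7997e+02 1.0000e-02 1.3306e+02] F [-2.18 -1.31  8.16] sd [0.3  0.09 0.33] M [-0.285  0.44  -0.011]
```

Call:
send_rows:
  targets:
    - {"x": -0.0025, "y": -0.0015, "z": -0.001, "spin": 0, "claw": 20}
    - {"x": 0, "y": 0, "z": 0, "spin": -0.02, "claw": 20}
    - {"x": 0, "y": 0, "z": 0, "spin": -0.02, "claw": 20}
    - {"x": 0, "y": 0, "z": 0, "spin": -0.02, "claw": 20}
    - {"x": 0, "y": 0, "z": 0, "spin": -0.02, "claw": 20}
    - {"x": 0, "y": 0, "z": 0, "spin": -0.02, "claw": 20}
    - {"x": 0, "y": 0, "z": 0, "spin": 0, "claw": 20}

```text
time_s: 13.55
ee_pos: [0.5104, 0.24, 0.1241]
eef_rot: [3.139, 0.0, 2.164]
force: [0.1, -0.3, 7.5]
grip_width: 0.0261
grip_force: 34.9
```

```bash
python3 -c "from h import *; avg(3)"
```

```text
13.7 [0.51037 0.24003 0.12408] [1.7988e+02 2.0000e-02 1.2406e+02] F [ 0.09 -0.03  8.25] sd [0.27 0.13 0.68] M [ 0.048 -0.13   0.012]
```

Call:
send_rows:
  targets:
    - {"x": 0, "y": 0, "z": 0, "spin": -0.02, "claw": 20}
    - {"x": 0, "y": 0, "z": 0, "spin": -0.02, "claw": 20}
    - {"x": 0, "y": 0, "z": 0, "spin": -0.02, "claw": 20}
    - {"x": 0, "y": 0, "z": 0, "spin": -0.02, "claw": 20}
    - {"x": 0, "y": 0, "z": 0, "spin": -0.02, "claw": 20}
    - {"x": 0, "y": 0, "z": 0, "spin": -0.02, "claw": 20}
    - {"x": 0, "y": 0, "z": 0, "spin": 0, "claw": 20}

```text
time_s: 14.4
ee_pos: [0.5104, 0.24, 0.1241]
eef_rot: [3.139, 0.0, 1.976]
force: [0.7, 1.2, 7.6]
grip_width: 0.0258
grip_force: 34.9
```

```bash
python3 -c "from h import *; avg(3)"
```

```text
14.55 [0.5104  0.24001 0.12408] [179.87   0.   113.26] F [ 0.07 -0.46  8.28] sd [0.27 0.4  0.3 ] M [ 0.016 -0.207 -0.001]
```

Call:
send_rows:
  targets:
    - {"x": 0, "y": 0, "z": 0, "spin": -0.02, "claw": 20}
    - {"x": 0, "y": 0, "z": 0, "spin": -0.02, "claw": 20}
    - {"x": 0, "y": 0, "z": 0, "spin": -0.02, "claw": 20}
    - {"x": 0, "y": 0, "z": 0, "spin": -0.02, "claw": 20}
    - {"x": 0, "y": 0, "z": 0, "spin": -0.02, "claw": 20}
    - {"x": 0, "y": 0, "z": 0, "spin": -0.02, "claw": 20}
    - {"x": 0, "y": 0, "z": 0, "spin": 0, "claw": 20}

```text
time_s: 15.25
ee_pos: [0.5104, 0.24, 0.1241]
eef_rot: [3.139, -0.0, 1.787]
force: [1.2, -0.3, 8.3]
grip_width: 0.026
grip_force: 34.9
```

```bash
python3 -c "from h import *; avg(3)"
```

```text
15.4 [0.51042 0.24003 0.12409] [ 1.7987e+02 -2.0000e-02  1.0246e+02] F [0.55 0.05 7.76] sd [0.71 0.85 0.42] M [ 0.006 -0.199 -0.003]
```

Call:
send_rows:
  targets:
    - {"x": 0, "y": 0, "z": 0, "spin": -0.02, "claw": 20}
    - {"x": 0, "y": 0, "z": 0, "spin": -0.02, "claw": 20}
    - {"x": 0, "y": 0, "z": 0, "spin": -0.02, "claw": 20}
    - {"x": 0, "y": 0, "z": 0, "spin": -0.02, "claw": 20}
    - {"x": 0, "y": 0, "z": 0, "spin": -0.02, "claw": 20}
    - {"x": 0, "y": 0, "z": 0, "spin": 0, "claw": 20}

```text
time_s: 16.0
ee_pos: [0.5104, 0.2401, 0.1239]
eef_rot: [3.14, -0.001, 1.63]
force: [1.4, 0.5, 6.3]
grip_width: 0.0257
grip_force: 34.9
```

```bash
python3 -c "from h import *; avg(3)"
```

```text
16.15 [0.5104  0.24005 0.12391] [ 1.7988e+02 -4.0000e-02  9.3460e+01] F [1.31 0.32 5.7 ] sd [0.18 0.41 0.15] M [ 0.189 -0.364  0.013]
```

Call:
send_rows:
  targets:
    - {"x": 0, "y": 0, "z": 0, "spin": -0.02, "claw": 20}
    - {"x": 0, "y": 0, "z": -0.001, "spin": -0.02, "claw": 20}
    - {"x": 0, "y": 0, "z": 0, "spin": -0.02, "claw": 20}
    - {"x": 0, "y": 0, "z": 0, "spin": 0, "claw": 20}

```text
time_s: 16.55
ee_pos: [0.5104, 0.24, 0.1237]
eef_rot: [3.14, -0.001, 1.536]
force: [0.6, 0.3, 5.4]
grip_width: 0.0258
grip_force: 34.9
```

```bash
python3 -c "from h import *; avg(3)"
```

```text
16.7 [0.51037 0.24007 0.12369] [ 1.7989e+02 -5.0000e-02  8.8060e+01] F [0.7  1.13 5.89] sd [0.19 0.52 0.3 ] M [ 0.184 -0.337  0.058]
```

Call:
send_rows:
  targets:
    - {"x": 0, "y": 0, "z": 0, "spin": -0.02, "claw": 20}
    - {"x": 0, "y": 0, "z": -0.001, "spin": -0.02, "claw": 20}
    - {"x": 0, "y": 0, "z": -0.001, "spin": -0.02, "claw": 20}
    - {"x": 0, "y": 0, "z": 0, "spin": -0.02, "claw": 20}
    - {"x": 0, "y": 0, "z": 0, "spin": 0, "claw": 20}

```text
time_s: 17.2
ee_pos: [0.5104, 0.2401, 0.1234]
eef_rot: [3.14, -0.001, 1.41]
force: [0.6, 1.3, 6.2]
grip_width: 0.0257
grip_force: 34.9
```

```bash
python3 -c "from h import *; avg(3)"
```

```text
17.35 [0.51041 0.24009 0.12335] [ 1.7989e+02 -8.0000e-02  8.0860e+01] F [0.77 0.97 6.74] sd [0.39 0.56 0.21] M [ 0.212 -0.349  0.008]
```

Call:
send_rows:
  targets:
    - {"x": 0, "y": 0, "z": 0, "spin": -0.02, "claw": 20}
    - {"x": 0, "y": 0, "z": 0, "spin": -0.02, "claw": 20}
    - {"x": 0, "y": 0, "z": 0, "spin": -0.02, "claw": 20}
    - {"x": 0, "y": 0, "z": 0, "spin": -0.02, "claw": 20}
    - {"x": 0, "y": 0, "z": 0, "spin": 0, "claw": 20}

```text
time_s: 17.85
ee_pos: [0.5104, 0.2401, 0.1231]
eef_rot: [3.14, -0.001, 1.285]
force: [2.4, 1.5, 3.0]
grip_width: 0.0259
grip_force: 35.0
```

```bash
python3 -c "from h import *; avg(3)"
```

```text
18.0 [0.51032 0.24    0.1231 ] [ 1.7992e+02 -7.0000e-02  7.3710e+01] F [3.28 2.47 4.46] sd [0.5  0.27 0.24] M [ 0.556 -1.062  0.089]
```

Call:
send_rows:
  targets:
    - {"x": 0.0015, "y": 0.001, "z": -0.001, "spin": -0.016, "claw": 20}
    - {"x": 0, "y": 0, "z": 0, "spin": -0.016, "claw": 20}
    - {"x": 0, "y": 0, "z": 0, "spin": -0.016, "claw": 20}
    - {"x": 0, "y": 0, "z": 0, "spin": -0.016, "claw": 20}
    - {"x": 0, "y": 0, "z": 0, "spin": 0, "claw": 20}

```text
time_s: 18.5
ee_pos: [0.5103, 0.24, 0.1229]
eef_rot: [3.141, -0.001, 1.184]
force: [3.2, 1.5, 6.8]
grip_width: 0.0256
grip_force: 35.0
```

```bash
python3 -c "from h import *; avg(3)"
```

```text
18.65 [0.51035 0.24002 0.12287] [ 1.7996e+02 -4.0000e-02  6.7880e+01] F [3.57 1.76 5.47] sd [0.31 0.48 0.1 ] M [ 0.387 -0.826  0.09 ]
```

Call:
send_rows:
  targets:
    - {"x": 0, "y": 0, "z": 0, "spin": 0, "claw": 60}
    - {"x": 0, "y": 0, "z": 0, "spin": 0, "claw": 60}
    - {"x": 0, "y": 0, "z": 0, "spin": 0, "claw": 60}
    - {"x": 0, "y": 0, "z": 0, "spin": 0, "claw": 60}
    - {"x": 0, "y": 0, "z": 0, "spin": 0, "claw": 60}
    - {"x": 0, "y": 0, "z": 0, "spin": 0, "claw": 60}
    - {"x": 0, "y": 0, "z": 0, "spin": 0, "claw": 60}

```text
time_s: 19.35
ee_pos: [0.51, 0.2399, 0.1225]
eef_rot: [-3.141, 0.0, 1.185]
force: [0.4, 0.6, -0.2]
grip_width: 0.0602
grip_force: 0.0
```

Call:
send_rows:
  targets:
    - {"x": 0, "y": 0, "z": 0.05, "spin": 0, "claw": 60}
    - {"x": 0, "y": 0, "z": 0.1, "spin": 0, "claw": 60}
    - {"x": 0, "y": 0, "z": 0.15, "spin": 0, "claw": 60}
    - {"x": 0, "y": 0, "z": 0.2, "spin": 0, "claw": 60}
    - {"x": 0, "y": 0, "z": 0.1, "spin": 0, "claw": 60}
    - {"x": 0, "y": 0, "z": 0, "spin": 0, "claw": 60}
    - {"x": 0, "y": 0, "z": 0, "spin": 0, "claw": 60}

```text
time_s: 20.05
ee_pos: [0.5099, 0.2399, 0.2425]
eef_rot: [3.141, -0.0, 1.185]
force: [-0.4, -0.2, -0.7]
grip_width: 0.06
grip_force: 0.0
```

Run:
```python
from h import *
m=camera_model("wrist"); i=camera("wrist"); print(get_obs()["ee_pos"])
a=cv2.resize(i[170:330,250:400],(560,597),interpolation=cv2.INTER_CUBIC)
cv2.imwrite("pics/w4.png",a); s=np.array([560/150,597/160])
c=np.array([.5103,.2398,0])
for A in (-112,-105,-119):
    u=np.array([np.cos(np.radians(A)),np.sin(np.radians(A)),0])
    P=[c+[0,0,.158],c+.062*u+[0,0,.088],c+.062*u+[0,0,.018]]
    print(A,((proj(m,P)-[250,170])*s).round(1).tolist())
```

```text
[0.50968837 0.23981468 0.24171767]
-112 [[282.0, 276.8], [282.0, 424.9], [281.8, 349.4]]
-105 [[282.0, 276.8], [308.4, 423.4], [304.0, 348.0]]
-119 [[282.0, 276.8], [255.5, 423.4], [259.6, 348.1]]
```

View pics/w4.png

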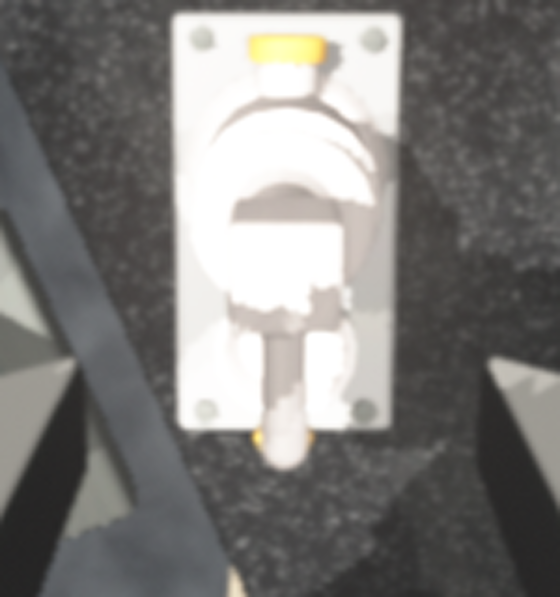

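The spout stands upright. Its pipe and outlet, at crop column 284, line up with the plate axis and dish at columns 285–290, which is under 2 mm off. The fingers are clear, so I'm handing in.

```bash
python3 -c "
from station import *
print(hand_in())"
```

```text
the job is handed in; nothing more can be done
None
```

The spout is seated in the socket, screwed clockwise with its outlet within about 2 mm of the drain dish centre and short of the end stop. It stands by itself, and I handed the job in at about 20 s; no verdict was returned.

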